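# Overhang glazed test tiles at the board's edge

### The arm

A 6-joint arm with a two-finger parallel gripper is mounted at the origin on the work surface. World frame = base frame: x ahead of the robot, y to its left, z up, the work surface at z = 0. Lengths are in m, angles in degrees, forces in N, time in s.
With the tool pointing down it reaches from about 0.325 to 0.85 m from the base axis. Payload 15.5 kg.
Tool frame: the origin (TCP) lies midway between the tips of the shut fingers; the grasp point (between the pads) lies 19 mm behind it (env.pinch_z is the distance from the TCP to the grasp point, in m); z points along the fingers, y is the direction in which the jaws open and shut (so a half turn about z gives the same grasp; the last joint's range is limited). The gripper opens to 91 mm and grips with 3 to 60 N. Pads are 32 mm wide; open, the fingers measure 118 mm over their backs; the gripper's body (76 mm by 178 mm) begins 60 mm behind the grasp point.
Start: joints at [-77.664, 28.281, 77.091, -0, 74.628, -5.472], TCP at [0.191, -0.595, 0.214] pointing down, gripper open.
Joint ranges: [-166.48, 166.48], [-47.26, 123.95], [12.59, 153.08], [-70.14, 250.14], [6.76, 159.57], [-176.63, 176.63]. Speed limits (degrees/s): [108.29, 108.29, 147.25, 172.46, 172.46, 172.46].

### API

Orientations are given as a 3x3 rotation matrix whose columns are the frame's x, y, z axes.
In Python, from cell import env, imaging, sign_off, models gives the robot as it stands.
- The arm moves only by the tool drive_tool, never from a script. Its argument "rows" is a list of rows, each an object with "dr": the turn, a rotation vector about the world's x, y, z in units of 6 degrees (1.0 is 6 degrees), a list of three; "xyz": the shift along the world's x, y, z in units of 50 mm (1.0 is 50 mm), a list of three; "gripper": the finger opening in mm, from 0 to 91.2. A call has exactly 8 rows; each row is the pose to reach, as a shift and turn from the pose measured when the call began; what a row does not reach only later rows make up. A row lasts 1/10 s, in which the tool goes at most 50 mm and 8.59 degrees, less where a joint would pass 70% of its speed; a pose out of reach is approached as far as the arm can. A call with a gripper value outside its range is refused whole. The fingers move at their own pace and stop on an object; the grip force is fixed at half the most. Time passes only in rows, so rows that repeat a pose let the fingers close, or fill a call up. It gives the time, the measured TCP pose, the force and the opening at its end, in the units of the state.
- env.sense(): the state, without advancing time (a new reading comes with each control period).
- imaging.camera(name): name is "scene" or "top" or "wrist"; returns (picture, depth): 420x560x3 uint8, red, green, blue; 420x560 float32, m along the optical axis (not along the pixel's ray), 0 where there is no reading.
- imaging.camera_model(name): a dict with "fx", "fy", "cx", "cy" (pixels), "position" and "rotation" of the camera in the world. Camera axes: x right, y down, z forward; pixel columns grow to the right and rows downward; lengths in m; the calibration is good to about 2 mm. The wrist camera is an equidistant fisheye: a pixel r from the principal point sees the ray r / f radians off the axis. A picture is of the moment at which its call begins: read the wrist's pose just before it. camera_model takes no time and is no camera call; for the wrist camera it gives the pose at the moment of the call.
- sign_off(): hands the job in, once; it reports no verdict.
Trained networks look in the newest picture that a camera, given by its name, has taken for a name from the list of things; names that differ only in an ending like _2 or _b are one class to them, and where a whole thing is asked for, a point or a joint stands for the part that bears it (a point fixed in the world has none). Each returns a list of dicts, best first, with "confidence" (0 to 1); they miss things now and then, are a little off and sometimes report something else, mostly with a low value. They report only what shows in the picture. A call takes as long as a camera call. They do not tell look-alikes from the thing itself.
- models.boxes_of(thing, camera): "point" ([x, y, z] in m, in world coordinates, good to about 4 mm: the middle of the surface that is visible of it).
- models.silhouettes(thing, camera): "mask" (420x560 bool, what is visible of it).
- models.landmark_of(thing, camera): "point" ([x, y, z] in m, in world coordinates, good to about 4 mm: a listed point, or the origin of a listed thing).
The state is a dict: "clock": time; "joint_positions": joint angles; "qd": joint speeds; "joint_efforts": joint torques, N m; "tool_pos": TCP position; "tool_rot": TCP orientation; "force": force on the tool from outside, world axes, zero at the start; "wrist_torque": the same for the moment, N m; "gripper_width": finger opening in m.
Only numpy, scipy, OpenCV 4.12 (cv2) and the standard library are available. Lean on these libraries where they do the work, as an engineer would, in place of code of your own. Each camera call takes 0.05 s, during which the arm holds its last target. There are 200 camera calls.

### The job

The undersides of the glazed ends of the two test tiles, one blue and one green, have to be wiped before firing. With your fingertips, slide each tile flat along the cream-topped board towards the board's far edge (the long edge away from the robot), until just its glazed end hangs over: the line between glaze and bare clay right above the edge and the tile square to the edge. Only push or drag the tiles, do not pick them up, and leave everything else where it stands.

Things in the scene. Friction and masses are not known exactly. Their poses are not given: they have to be found in the camera images.
- board_edge (a point): middle of the far upper edge of the fixed ware board, a cream-topped plywood board on battens, 280 mm deep (x) by 540 mm long (y), its flat top 45 mm above the table. The point lies on the top surface at the edge: x points straight out over the edge, away from the robot, y along the edge, z up; the board covers x from -280 to 0 mm and y from -270 to 270 mm of this frame. A tile slides on it with ordinary dry friction (coefficient roughly 0.5 to 1)
- blue_tile: thin flat fired tile, 120 x 70 x 8 mm, 100 to 200 g, bare red clay with its end at +x dipped in blue glaze over the last 25 mm; lies loose and flat on the board. Origin: centre of its underside; x along its 120 mm length towards the glazed end, y along its 70 mm width, z up
- blue_tile_line (a point): middle of the line across the blue tile where glaze meets bare clay, at the tile's underside, 35 mm from the tile's centre towards the glazed end (25 mm short of that end)
- green_tile: thin flat fired tile, 120 x 70 x 8 mm, 100 to 200 g, bare red clay with its end at +x dipped in green glaze over the last 45 mm; lies loose and flat on the board. Origin: centre of its underside; x along its 120 mm length towards the glazed end, y along its 70 mm width, z up
- green_tile_line (a point): middle of the line across the green tile where glaze meets bare clay, at the tile's underside, 15 mm from the tile's centre towards the glazed end (45 mm short of that end)
- stamp_mid (a point): turned wooden clay stamp, 26 mm across and 46 mm tall, standing on the board near the far edge between the tiles; bystander; the point is half-way up on its axis
- jar_mid (a point): small closed jar, 40 mm across and 50 mm tall, standing near the board's +y end; bystander; the point is half-way up on its axis
- knife: wooden modelling knife, 150 x 12 x 8 mm, lying near the board's -y end; bystander; origin under its middle, x along its length
- bowl: blue bowl, 120 mm across and 50 mm tall, on the table to the right of the board; bystander; origin at the centre of its underside
- mug: white mug, 80 mm across and 90 mm tall, handle at +y, on the table to the left of the board; bystander; origin at the centre of its underside
Not all that is in view belongs to the job. What is shaped like the green_tile but black or yellow is not meant.

How it is judged (in metres and radians):
At the end, for the whole second after the job is handed in: Both tiles lie flat and at rest on the board, glazed end outward, the line between glaze and clay within 8 mm of the board's far edge and the tile square to the edge within 0.12 rad (7 degrees) (x of blue_tile_line in the frame of board_edge between -0.008 and 0.008 m and y of blue_tile_line in the frame of board_edge between -0.26 and 0.26 m and z of blue_tile_line in the frame of board_edge between -0.004 and 0.004 m and x of each of blue_tile, green_tile in the frame of board_edge below -0.005 m and angle between the x axis of each of blue_tile, green_tile and the x axis of board_edge, either way round below 0.12 rad and angle between each of blue_tile, green_tile's own z axis and vertical below 0.05 rad and linear speed of each of blue_tile, green_tile below 0.01 m/s and x of green_tile_line in the frame of board_edge between -0.008 and 0.008 m and y of green_tile_line in the frame of board_edge between -0.26 and 0.26 m and z of green_tile_line in the frame of board_edge between -0.004 and 0.004 m); the robot touches nothing.
It fails at once if a tile is lifted or carried (more than 12 mm off the board) (z of any of blue_tile, green_tile in the frame of board_edge above 0.012 m).
It fails at once if the stamp, jar, modelling knife, bowl or mug is shifted more than 15 mm or knocked over (distance of any of stamp_mid, jar_mid, knife, bowl, mug from where it was at the start of the episode above 0.015 m).
It also fails if it takes over 48 s, if anything falls off the work surface, if the arm or the gripper's body presses on something with over 40 N, if the wrist force passes 120 N, or if a joint passes its speed limit or range.

## Working session

There is one attempt and no reset: what is moved stays moved. The work goes in short steps, Python scripts to look and compute and a tool call to move; the robot and the scene stay as the last step left them, time stands still between calls to the robot, and variables do not carry over. Pictures are saved under pics/ and viewed, about 8 in all and at most 12, crops included, and the job is handed in when it is done.

Besides the shell and the picture viewer there is one more tool, called after "Call:" in YAML: its name, and indented under it one key for each argument. drive_tool: Moves the arm, as the interface text tells. Its arguments: {"type":"object","properties":{"rows":{"type":"array"}},"required":["rows"]}

```bash
ls; mkdir -p pics; python3 - <<'E'
from cell import env, imaging, models
import cv2,numpy as np
s=env.sense();print(s["clock"],s["tool_pos"],s["tool_rot"],s["force"],s["gripper_width"])
for c in("top","scene"):
    p,d=imaging.camera(c);cv2.imwrite(f"pics/{c}0.png",p[...,::-1]);m=imaging.camera_model(c);print(c,m["position"],np.round(m["rotation"],3).tolist(),m["fx"])
    np.savez(f"{c}0.npz",p=p,d=d)
    if c=="top":
        for t in["board_edge","blue_tile","blue_tile_line","green_tile","green_tile_line","stamp_mid","jar_mid","knife"]:
            for r in models.landmark_of(t,c)[:3]:print(t,np.round(r["point"],4),round(r["confidence"],2))
print(env.sense()["clock"])
E
```

```text
pics
0.0 [ 0.19106734 -0.59469103  0.21335737] [[ 9.52101112e-01  3.05783286e-01 -2.33267691e-04]
 [ 3.05783347e-01 -9.52100419e-01  1.15619703e-03]
 [ 1.31451461e-04 -1.17214585e-03 -9.99999304e-01]] [0.38175661 0.58589914 0.4223178 ] 0.09139168470494446
top [ 2.67379610e-01 -1.21566393e-03  1.26255416e+00] [[-0.015, -0.985, 0.169], [-1.0, 0.017, 0.013], [-0.016, -0.169, -0.985]] 443.5231454106543
board_edge [0.6342 0.0604 0.045 ] 0.58
blue_tile [ 0.5293 -0.0608  0.0469] 0.65
blue_tile_line [ 0.5632 -0.0711  0.0464] 0.83
blue_tile_line [ 0.5417 -0.4744 -0.0032] 0.7
green_tile [ 3.639e-01  4.047e-01 -3.000e-04] 0.84
green_tile [0.5262 0.1673 0.0477] 0.79
green_tile_line [ 0.3558  0.4217 -0.0005] 0.87
green_tile_line [0.5479 0.1718 0.0444] 0.65
green_tile_line [ 0.2706 -0.2009  0.0044] 0.43
stamp_mid [ 0.5379 -0.4745 -0.0028] 0.75
stamp_mid [0.5838 0.06   0.0677] 0.5
jar_mid [0.5496 0.2942 0.0734] 0.7
knife [ 0.5043 -0.194   0.0445] 0.7
scene [1.38068051 0.67438225 0.81574262] [[-0.608, 0.435, -0.664], [0.794, 0.326, -0.513], [-0.007, -0.839, -0.544]] 423.4183789626016
0.5
```

View pics/top0.png

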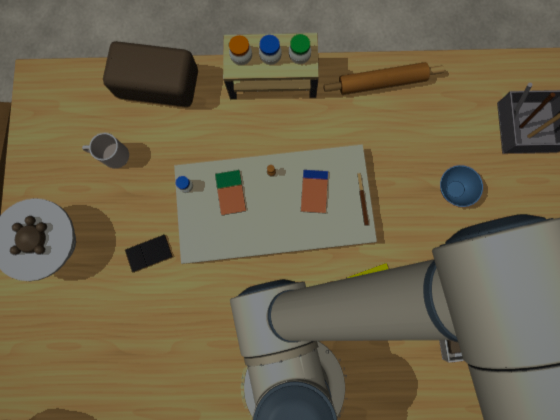

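```bash
cat > h.py <<'E'
from cell import env, imaging, models
import cv2,numpy as np
def rect(m,pix,z):
    # pixels (u,v) -> world at height z
    r=np.c_[(pix[:,0]-m["cx"])/m["fx"],(pix[:,1]-m["cy"])/m["fy"],np.ones(len(pix))]@m["rotation"].T
    return m["position"]+r*((z-m["position"][2])/r[:,2])[:,None]
def tiles(p,zt=0.053,roi=((0.3,0.75),(-0.3,0.4))):
    """clay and glaze colour blobs on the board, min-area rects in world mm"""
    m=imaging.camera_model("top");h=cv2.cvtColor(p,cv2.COLOR_RGB2HSV)
    v,u=np.mgrid[0:420,0:560];w=rect(m,np.c_[u.ravel(),v.ravel()].astype(float),zt).reshape(420,560,3)
    inr=(w[...,0]>roi[0][0])&(w[...,0]<roi[0][1])&(w[...,1]>roi[1][0])&(w[...,1]<roi[1][1])
    H,S,V=[h[...,i].astype(int) for i in range(3)]
    for n,k in dict(clay=((H<12)|(H>170))&(S>90),blue=(H>95)&(H<130)&(S>90),green=(H>40)&(H<90)&(S>60)).items():
        b=(k&inr).astype(np.uint8);c,l,st,_=cv2.connectedComponentsWithStats(b)
        for i in range(1,c):
            if st[i,4]<60:continue
            q=w[l==i][:,:2]*1000;(cx,cy),(a,bb),an=cv2.minAreaRect(q.astype(np.float32))
            print(n,st[i,4],"cen %.1f %.1f size %.1f %.1f ang %.1f"%(cx,cy,a,bb,an),"mean",q.mean(0).round(1),"xr",q[:,0].min().round(1),q[:,0].max().round(1))
E
python3 - <<'E'
from h import *
p=np.load("top0.npz")["p"];d=np.load("top0.npz")["d"]
tiles(p)
m=imaging.camera_model("top")
# board height map
v,u=np.mgrid[0:420,0:560];r=np.stack([(u-m["cx"])/m["fx"],(v-m["cy"])/m["fy"],np.ones(u.shape)],-1)*d[...,None]
w=r@m["rotation"].T+m["position"]
b=(abs(w[...,2]-.045)<.012)&(w[...,0]>.25)&(w[...,0]<.75)&(abs(w[...,1]-.06)<.35)&(d>0)
c,l,st,_=cv2.connectedComponentsWithStats(b.astype(np.uint8));i=1+st[1:,4].argmax()
pix=np.argwhere(l==i)[:,::-1].astype(float);q=rect(m,pix,.045)[:,:2]*1000
print(cv2.minAreaRect(q.astype(np.float32)), np.median(w[l==i][:,2]))
for y in range(-200,340,40):
    k=abs(q[:,1]-y)<3; print(y,q[k,0].min().round(1),q[k,0].max().round(1))
E
```

```text
clay 803 cen 514.1 -64.9 size 68.1 94.3 ang 85.1 mean [514.2 -64.4] xr 465.7 563.1
clay 624 cen 505.1 165.6 size 73.3 68.4 ang 9.2 mean [504.7 165.6] xr 464.8 543.6
blue 192 cen 574.4 -69.5 size 68.0 22.0 ang 85.3 mean [574.2 -69.7] xr 561.9 586.1
blue 144 cen 557.9 302.9 size 37.1 34.5 ang 89.0 mean [557.6 303.9] xr 540.5 575.3
green 376 cen 565.3 175.1 size 43.2 70.1 ang 9.5 mean [565.2 175.1] xr 538.8 589.8
((495.408935546875, 49.147308349609375), (280.739501953125, 539.6137084960938), 5.4651665687561035) 0.04451368050390092
-200 378.9 658.7
-160 376.9 656.4
-120 372.0 651.4
-80 367.2 646.2
-40 365.0 644.0
0 360.2 638.9
40 358.1 636.7
80 353.3 631.6
120 348.4 629.4
160 346.3 624.3
200 341.5 622.1
240 336.7 617.0
280 334.5 611.9
320 474.1 609.7
```

The picture shows the board at u 175–375, v 147–262. The blue tile is at about (315,192), the green tile at (230,192), the stamp at (271,170), the jar at (183,184) and the knife at (363,200). The black and yellow look-alikes lie off the board. The measured sizes (280x540 board, 70-wide tiles) agree with what was given. The board is yawed +5.4°, with its edge at n≈637.5 mm.

Plan: push each tile from behind with two fingertips, squared to the board.

Call:
drive_tool:
  rows:
    - {"xyz": [0.45,1.0,0],"dr": [0,0,-0.4],"gripper": 40}
    - {"xyz": [0.9,1.9,0],"dr": [0,0,-0.8],"gripper": 40}
    - {"xyz": [1.3,2.8,0],"dr": [0,0,-1.2],"gripper": 40}
    - {"xyz": [1.75,3.75,0],"dr": [0,0,-1.6],"gripper": 40}
    - {"xyz": [2.2,4.7,0],"dr": [0,0,-2.07],"gripper": 40}
    - {"xyz": [2.6,5.6,0],"dr": [0,0,-2.07],"gripper": 40}
    - {"xyz": [3.05,6.6,0],"dr": [0,0,-2.07],"gripper": 40}
    - {"xyz": [3.5,7.5,0],"dr": [0,0,-2.07],"gripper": 40}

```text
clock: 1.3
tool_pos: [0.3604, -0.2307, 0.2141]
tool_rot: [[0.996, 0.093, 0.0], [0.093, -0.996, -0.0], [0.0, 0.0, -1.0]]
force: [1.1, -0.2, 0.4]
gripper_width: 0.0402
```

Call:
drive_tool:
  rows:
    - {"xyz": [0.4,0.9,0],"dr": [0,0,0],"gripper": 40}
    - {"xyz": [0.8,1.8,0],"dr": [0,0,0],"gripper": 40}
    - {"xyz": [1.2,2.65,0],"dr": [0,0,0],"gripper": 40}
    - {"xyz": [1.46,3.23,0],"dr": [0,0,0],"gripper": 40}
    - {"xyz": [1.46,3.23,-0.7],"dr": [0,0,0],"gripper": 40}
    - {"xyz": [1.46,3.23,-1.5],"dr": [0,0,0],"gripper": 40}
    - {"xyz": [1.46,3.23,-2.3],"dr": [0,0,0],"gripper": 40}
    - {"xyz": [1.46,3.23,-2.9],"dr": [0,0,0],"gripper": 40}

```text
clock: 2.1
tool_pos: [0.4329, -0.0689, 0.0675]
tool_rot: [[0.996, 0.094, -0.0], [0.094, -0.996, -0.0], [-0.0, 0.0, -1.0]]
force: [0.1, -0.2, -0.5]
gripper_width: 0.04
```

```bash
python3 - <<'E'
from h import *
s=env.sense();print(s["clock"],s["tool_pos"],s["force"])
p,d=imaging.camera("scene");cv2.imwrite("pics/s1.png",p[...,::-1])
print(env.sense()["tool_pos"])
E
```

```text
2.1 [ 0.43293891 -0.06892642  0.06746098] [ 0.08460708 -0.16557552 -0.52117874]
[ 0.43143462 -0.06856347  0.06441757]
```

View pics/s1.png

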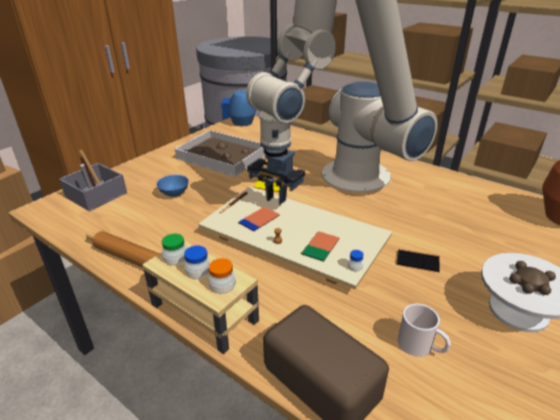

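The fingers (275,190) stand behind the blue tile (262,218), clear of everything else. Next I lower them to just above the board.

Call:
drive_tool:
  rows:
    - {"xyz": [0,0,-0.1],"dr": [0,0,0],"gripper": 40}
    - {"xyz": [0,0,-0.2],"dr": [0,0,0],"gripper": 40}
    - {"xyz": [0,0,-0.3],"dr": [0,0,0],"gripper": 40}
    - {"xyz": [0,0,-0.3],"dr": [0,0,0],"gripper": 40}
    - {"xyz": [0,0,-0.3],"dr": [0,0,0],"gripper": 40}
    - {"xyz": [0,0,-0.3],"dr": [0,0,0],"gripper": 40}
    - {"xyz": [0,0,-0.3],"dr": [0,0,0],"gripper": 40}
    - {"xyz": [0,0,-0.3],"dr": [0,0,0],"gripper": 40}

```text
clock: 2.95
tool_pos: [0.4315, -0.0686, 0.0496]
tool_rot: [[0.996, 0.094, -0.004], [0.094, -0.996, 0.001], [-0.004, -0.001, -1.0]]
force: [1.0, -0.4, -0.3]
gripper_width: 0.04
```

Call:
drive_tool:
  rows:
    - {"xyz": [0.2,0.02,0],"dr": [0,0,0],"gripper": 40}
    - {"xyz": [0.4,0.04,0],"dr": [0,0,0],"gripper": 40}
    - {"xyz": [0.6,0.06,0],"dr": [0,0,0],"gripper": 40}
    - {"xyz": [0.8,0.08,0],"dr": [0,0,0],"gripper": 40}
    - {"xyz": [1.0,0.095,0],"dr": [0,0,0],"gripper": 40}
    - {"xyz": [1.2,0.115,0],"dr": [0,0,0],"gripper": 40}
    - {"xyz": [1.4,0.13,0],"dr": [0,0,0],"gripper": 40}
    - {"xyz": [1.4,0.13,0],"dr": [0,0,0],"gripper": 40}

```text
clock: 3.75
tool_pos: [0.5033, -0.0622, 0.0497]
tool_rot: [[0.996, 0.094, -0.002], [0.094, -0.996, 0.001], [-0.002, -0.001, -1.0]]
force: [0.2, -0.0, -0.6]
gripper_width: 0.0399
```

```bash
python3 - <<'E'
from h import *
p,d=imaging.camera("top");s=env.sense();print(s["tool_pos"],s["force"]);cv2.imwrite("pics/t2.png",cv2.resize(p[120:290,150:400,::-1],None,fx=3,fy=3))
tiles(p)
E
```

```text
[ 0.50226553 -0.06209909  0.04955342] [ 0.54945943  1.10016401 -0.1449693 ]
```

View pics/t2.png

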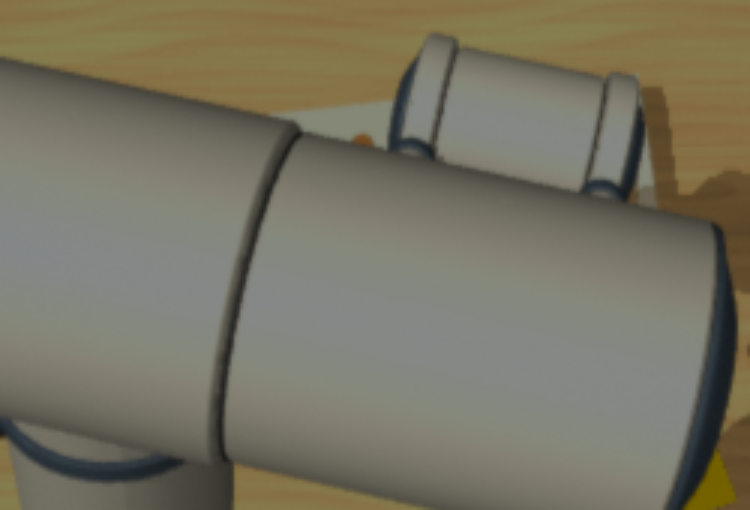

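The top view is blocked by the arm; only part of the board rim shows. I'll push to about 5 mm short, retreat, and measure from the top afterwards.

Call:
drive_tool:
  rows:
    - {"xyz": [0.14,0.01,0],"dr": [0,0,0],"gripper": 40}
    - {"xyz": [0.28,0.03,0],"dr": [0,0,0],"gripper": 40}
    - {"xyz": [0.42,0.04,0],"dr": [0,0,0],"gripper": 40}
    - {"xyz": [0.53,0.05,0],"dr": [0,0,0],"gripper": 40}
    - {"xyz": [0.53,0.05,0],"dr": [0,0,0],"gripper": 40}
    - {"xyz": [0.53,0.05,0],"dr": [0,0,0],"gripper": 40}
    - {"xyz": [0.2,0.02,0],"dr": [0,0,0],"gripper": 40}
    - {"xyz": [-0.1,0,0],"dr": [0,0,0],"gripper": 40}

```text
clock: 4.6
tool_pos: [0.4966, -0.0621, 0.0495]
tool_rot: [[0.996, 0.094, -0.003], [0.094, -0.996, 0.001], [-0.003, -0.001, -1.0]]
force: [-0.8, -0.0, -0.0]
gripper_width: 0.0398
```

Call:
drive_tool:
  rows:
    - {"xyz": [-0.3,0,0.4],"dr": [0,0,0],"gripper": 40}
    - {"xyz": [-0.6,0,1.3],"dr": [0,0,0],"gripper": 40}
    - {"xyz": [-0.8,0.2,2.2],"dr": [0,0,0],"gripper": 40}
    - {"xyz": [-1.0,1.0,2.5],"dr": [0,0,0],"gripper": 40}
    - {"xyz": [-1.1,2.0,2.5],"dr": [0,0,0],"gripper": 40}
    - {"xyz": [-1.2,3.0,2.5],"dr": [0,0,0],"gripper": 40}
    - {"xyz": [-1.3,4.0,2.5],"dr": [0,0,0],"gripper": 40}
    - {"xyz": [-1.3,4.4,2.0],"dr": [0,0,0],"gripper": 40}

```text
clock: 5.4
tool_pos: [0.4322, 0.1615, 0.1514]
tool_rot: [[0.995, 0.096, 0.002], [0.096, -0.995, 0.003], [0.002, -0.002, -1.0]]
force: [0.6, -0.6, -0.4]
gripper_width: 0.04
```

```bash
python3 - <<'E'
from h import *
p,d=imaging.camera("top");s=env.sense();print(s["clock"],s["tool_pos"],s["force"]);cv2.imwrite("pics/t3.png",cv2.resize(p[120:290,150:400,::-1],None,fx=3,fy=3))
tiles(p)
p,d=imaging.camera("scene");cv2.imwrite("pics/s3.png",cv2.resize(p[170:290,180:420,::-1],None,fx=3,fy=3))
E
```

```text
5.45 [0.43025134 0.1620003  0.14696808] [-2.98001008 -1.40534778 -4.84552631]
clay 774 cen 593.4 -48.6 size 94.6 67.4 ang 5.1 mean [593.4 -48.5] xr 545.7 641.2
blue 179 cen 653.1 -42.9 size 22.0 67.9 ang 4.8 mean [653.2 -42.9] xr 641.6 664.9
```

View pics/s3.png

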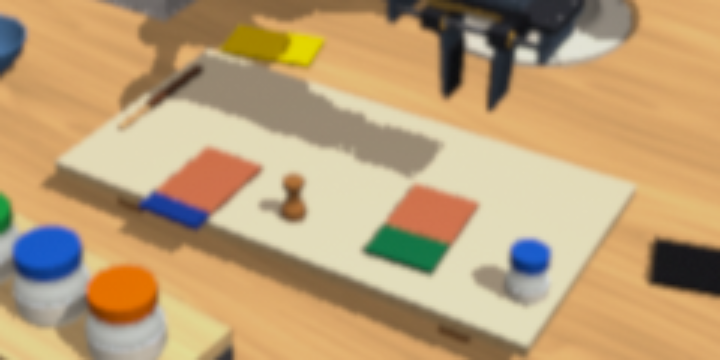

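The scene crop shows the blue tile at (205,185), square, with its glaze line near the rim. The stamp (293,198), jar (530,270) and knife are untouched, and the fingers are behind the green tile. The blue line measures about 4 mm short of the edge, angle 5° against the board's 5.4°. Green is next.

Call:
drive_tool:
  rows:
    - {"xyz": [0,-0.05,-0.5],"dr": [0,0,0],"gripper": 40}
    - {"xyz": [0,-0.05,-1.0],"dr": [0,0,0],"gripper": 40}
    - {"xyz": [0,-0.05,-1.4],"dr": [0,0,0],"gripper": 40}
    - {"xyz": [0,-0.05,-1.7],"dr": [0,0,0],"gripper": 40}
    - {"xyz": [0,-0.05,-1.9],"dr": [0,0,0],"gripper": 40}
    - {"xyz": [0,-0.05,-1.9],"dr": [0,0,0],"gripper": 40}
    - {"xyz": [0,-0.05,-1.9],"dr": [0,0,0],"gripper": 40}
    - {"xyz": [0,-0.05,-1.9],"dr": [0,0,0],"gripper": 40}

```text
clock: 6.3
tool_pos: [0.4304, 0.1575, 0.0535]
tool_rot: [[0.995, 0.097, -0.005], [0.097, -0.995, 0.001], [-0.005, -0.001, -1.0]]
force: [0.1, -0.3, 0.1]
gripper_width: 0.0399
```

Call:
drive_tool:
  rows:
    - {"xyz": [0,0,-0.08],"dr": [0,0,0],"gripper": 40}
    - {"xyz": [0.1,0.01,-0.08],"dr": [0,0,0],"gripper": 40}
    - {"xyz": [0.3,0.03,-0.08],"dr": [0,0,0],"gripper": 40}
    - {"xyz": [0.5,0.05,-0.08],"dr": [0,0,0],"gripper": 40}
    - {"xyz": [0.7,0.065,-0.08],"dr": [0,0,0],"gripper": 40}
    - {"xyz": [0.9,0.085,-0.08],"dr": [0,0,0],"gripper": 40}
    - {"xyz": [1.1,0.105,-0.08],"dr": [0,0,0],"gripper": 40}
    - {"xyz": [1.3,0.125,-0.08],"dr": [0,0,0],"gripper": 40}

```text
clock: 7.1
tool_pos: [0.4962, 0.1638, 0.0495]
tool_rot: [[0.995, 0.097, -0.005], [0.097, -0.995, 0.001], [-0.005, -0.001, -1.0]]
force: [-1.3, -0.1, 0.4]
gripper_width: 0.0402
```

Call:
drive_tool:
  rows:
    - {"xyz": [0.16,0.015,0],"dr": [0,0,0],"gripper": 40}
    - {"xyz": [0.32,0.03,0],"dr": [0,0,0],"gripper": 40}
    - {"xyz": [0.46,0.045,0],"dr": [0,0,0],"gripper": 40}
    - {"xyz": [0.56,0.055,0],"dr": [0,0,0],"gripper": 40}
    - {"xyz": [0.62,0.06,0],"dr": [0,0,0],"gripper": 40}
    - {"xyz": [0.62,0.06,0],"dr": [0,0,0],"gripper": 40}
    - {"xyz": [0.62,0.06,0],"dr": [0,0,0],"gripper": 40}
    - {"xyz": [0.3,0.03,0],"dr": [0,0,0],"gripper": 40}

```text
clock: 7.9
tool_pos: [0.5127, 0.1654, 0.0496]
tool_rot: [[0.995, 0.097, -0.003], [0.097, -0.995, 0.001], [-0.003, -0.001, -1.0]]
force: [-0.3, 0.8, 0.9]
gripper_width: 0.04
```

Call:
drive_tool:
  rows:
    - {"xyz": [-0.6,-0.05,0.2],"dr": [0,0,0],"gripper": 40}
    - {"xyz": [-0.9,-0.1,1.0],"dr": [0,0,0],"gripper": 40}
    - {"xyz": [-1.2,-0.2,2.0],"dr": [0,0,0],"gripper": 40}
    - {"xyz": [-1.5,-1.1,2.5],"dr": [0,0,0],"gripper": 40}
    - {"xyz": [-1.5,-2.1,2.5],"dr": [0,0,0],"gripper": 40}
    - {"xyz": [-1.5,-3.1,2.5],"dr": [0,0,0],"gripper": 40}
    - {"xyz": [-1.5,-4.0,2.5],"dr": [0,0,0],"gripper": 40}
    - {"xyz": [-1.5,-4.7,2.5],"dr": [0,0,0],"gripper": 40}

```text
clock: 8.7
tool_pos: [0.4371, -0.0721, 0.1749]
tool_rot: [[0.995, 0.096, -0.002], [0.096, -0.995, 0.001], [-0.002, -0.001, -1.0]]
force: [0.6, 0.6, 0.9]
gripper_width: 0.0398
```

```bash
python3 - <<'E'
from h import *
s=env.sense();print(s["clock"],s["tool_pos"],s["force"])
p,d=imaging.camera("top");cv2.imwrite("pics/t4.png",cv2.resize(p[120:290,150:400,::-1],None,fx=3,fy=3))
tiles(p)
E
```

```text
8.7 [ 0.43714148 -0.07209957  0.17492303] [0.55841782 0.6339028  0.85144888]
clay 604 cen 581.1 170.4 size 73.6 68.7 ang 5.7 mean [580.9 170.5] xr 541.6 619.0
blue 144 cen 557.9 302.9 size 37.1 34.5 ang 89.0 mean [557.6 303.9] xr 540.5 575.3
green 364 cen 641.9 176.6 size 43.3 69.6 ang 5.5 mean [641.8 176.5] xr 619.5 665.9
```

View pics/t4.png

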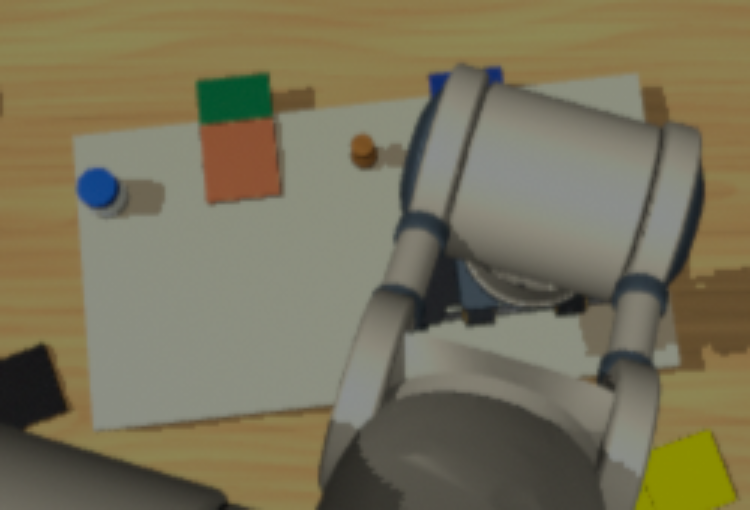

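The top crop shows the green tile at (240,140), square, with its line about 1 px inside the rim (75,135)–(640,75). The stamp and jar are in place. Green measures about 5 mm short and blue about 4 mm, so I'll nudge both, blue first.

Call:
drive_tool:
  rows:
    - {"xyz": [0.5,0.1,0],"dr": [0,0,0],"gripper": 40}
    - {"xyz": [1.0,0.2,-0.3],"dr": [0,0,0],"gripper": 40}
    - {"xyz": [1.3,0.27,-0.9],"dr": [0,0,0],"gripper": 40}
    - {"xyz": [1.3,0.27,-1.6],"dr": [0,0,0],"gripper": 40}
    - {"xyz": [1.3,0.27,-2.1],"dr": [0,0,0],"gripper": 40}
    - {"xyz": [1.3,0.27,-2.4],"dr": [0,0,0],"gripper": 40}
    - {"xyz": [1.3,0.27,-2.45],"dr": [0,0,0],"gripper": 40}
    - {"xyz": [1.3,0.27,-2.45],"dr": [0,0,0],"gripper": 40}

```text
clock: 9.55
tool_pos: [0.5026, -0.0619, 0.0525]
tool_rot: [[0.995, 0.095, -0.002], [0.095, -0.995, -0.001], [-0.002, 0.001, -1.0]]
force: [0.0, -0.0, 0.6]
gripper_width: 0.0398
```

Call:
drive_tool:
  rows:
    - {"xyz": [0,0,-0.06],"dr": [0,0,0],"gripper": 40}
    - {"xyz": [0.2,0.02,-0.06],"dr": [0,0,0],"gripper": 40}
    - {"xyz": [0.38,0.04,-0.06],"dr": [0,0,0],"gripper": 40}
    - {"xyz": [0.5,0.05,-0.06],"dr": [0,0,0],"gripper": 40}
    - {"xyz": [0.6,0.06,-0.06],"dr": [0,0,0],"gripper": 40}
    - {"xyz": [0.6,0.06,-0.06],"dr": [0,0,0],"gripper": 40}
    - {"xyz": [0.6,0.06,-0.06],"dr": [0,0,0],"gripper": 40}
    - {"xyz": [0.6,0.06,-0.06],"dr": [0,0,0],"gripper": 40}

```text
clock: 10.35
tool_pos: [0.5323, -0.0589, 0.0495]
tool_rot: [[0.995, 0.095, -0.002], [0.095, -0.995, -0.001], [-0.002, 0.0, -1.0]]
force: [0.2, -0.7, 0.4]
gripper_width: 0.0398
```

Call:
drive_tool:
  rows:
    - {"xyz": [-0.5,-0.05,0],"dr": [0,0,0],"gripper": 40}
    - {"xyz": [-0.8,-0.05,0.9],"dr": [0,0,0],"gripper": 40}
    - {"xyz": [-0.8,0,1.8],"dr": [0,0,0],"gripper": 40}
    - {"xyz": [-0.8,0.9,2.0],"dr": [0,0,0],"gripper": 40}
    - {"xyz": [-0.8,1.8,2.0],"dr": [0,0,0],"gripper": 40}
    - {"xyz": [-0.8,2.7,2.0],"dr": [0,0,0],"gripper": 40}
    - {"xyz": [-0.7,3.6,2.0],"dr": [0,0,0],"gripper": 40}
    - {"xyz": [-0.6,4.45,2.0],"dr": [0,0,0],"gripper": 40}

```text
clock: 11.15
tool_pos: [0.5018, 0.1655, 0.1496]
tool_rot: [[0.995, 0.095, -0.002], [0.095, -0.995, -0.001], [-0.002, 0.0, -1.0]]
force: [1.3, -0.7, -0.1]
gripper_width: 0.04
```

Call:
drive_tool:
  rows:
    - {"xyz": [0,0,0],"dr": [0,0,0],"gripper": 40}
    - {"xyz": [0,0,-0.6],"dr": [0,0,0],"gripper": 40}
    - {"xyz": [0,0,-1.2],"dr": [0,0,0],"gripper": 40}
    - {"xyz": [0,0,-1.6],"dr": [0,0,0],"gripper": 40}
    - {"xyz": [0,0,-1.85],"dr": [0,0,0],"gripper": 40}
    - {"xyz": [0,0,-1.9],"dr": [0,0,0],"gripper": 40}
    - {"xyz": [0,0,-1.9],"dr": [0,0,0],"gripper": 40}
    - {"xyz": [0,0,-1.9],"dr": [0,0,0],"gripper": 40}

```text
clock: 11.95
tool_pos: [0.5024, 0.1655, 0.0555]
tool_rot: [[0.995, 0.095, -0.001], [0.095, -0.995, -0.0], [-0.001, 0.0, -1.0]]
force: [0.1, 0.3, 0.5]
gripper_width: 0.0399
```

Call:
drive_tool:
  rows:
    - {"xyz": [0,0,-0.12],"dr": [0,0,0],"gripper": 40}
    - {"xyz": [0.1,0.01,-0.12],"dr": [0,0,0],"gripper": 40}
    - {"xyz": [0.3,0.03,-0.12],"dr": [0,0,0],"gripper": 40}
    - {"xyz": [0.42,0.04,-0.12],"dr": [0,0,0],"gripper": 40}
    - {"xyz": [0.52,0.05,-0.12],"dr": [0,0,0],"gripper": 40}
    - {"xyz": [0.59,0.055,-0.12],"dr": [0,0,0],"gripper": 40}
    - {"xyz": [0.59,0.055,-0.12],"dr": [0,0,0],"gripper": 40}
    - {"xyz": [0.59,0.055,-0.12],"dr": [0,0,0],"gripper": 40}

```text
clock: 12.75
tool_pos: [0.5318, 0.1682, 0.0495]
tool_rot: [[0.995, 0.095, -0.001], [0.095, -0.995, -0.0], [-0.001, 0.0, -1.0]]
force: [-0.2, -0.5, -0.2]
gripper_width: 0.04
```

Call:
drive_tool:
  rows:
    - {"xyz": [-0.4,-0.04,0],"dr": [0,0,0],"gripper": 40}
    - {"xyz": [-1.0,-0.1,0.7],"dr": [0,0,0],"gripper": 40}
    - {"xyz": [-1.4,-0.1,1.6],"dr": [0,0,0],"gripper": 40}
    - {"xyz": [-1.8,-0.6,2.5],"dr": [0,0,0],"gripper": 40}
    - {"xyz": [-2.0,-1.5,3.2],"dr": [0,0,0],"gripper": 40}
    - {"xyz": [-2.2,-2.4,3.5],"dr": [0,0,0],"gripper": 40}
    - {"xyz": [-2.3,-3.4,3.5],"dr": [0,0,0],"gripper": 40}
    - {"xyz": [-2.4,-4.4,3.5],"dr": [0,0,0],"gripper": 40}

```text
clock: 13.55
tool_pos: [0.4123, -0.0431, 0.2254]
tool_rot: [[0.995, 0.096, 0.001], [0.096, -0.995, -0.001], [0.001, 0.001, -1.0]]
force: [1.7, 0.6, 0.0]
gripper_width: 0.04
```

Call:
drive_tool:
  rows:
    - {"xyz": [-0.2,-0.9,0],"dr": [0,0,0],"gripper": 40}
    - {"xyz": [-0.3,-1.8,0],"dr": [0,0,0],"gripper": 40}
    - {"xyz": [-0.4,-2.7,0],"dr": [0,0,0],"gripper": 40}
    - {"xyz": [-0.5,-3.6,0],"dr": [0,0,0],"gripper": 40}
    - {"xyz": [-0.6,-4.5,0],"dr": [0,0,0],"gripper": 40}
    - {"xyz": [-0.8,-5.4,0],"dr": [0,0,0],"gripper": 40}
    - {"xyz": [-1.2,-6.3,0],"dr": [0,0,0],"gripper": 40}
    - {"xyz": [-1.6,-7.2,0],"dr": [0,0,0],"gripper": 40}

```text
clock: 14.35
tool_pos: [0.3312, -0.4046, 0.2254]
tool_rot: [[0.995, 0.096, 0.001], [0.096, -0.995, -0.001], [0.001, 0.001, -1.0]]
force: [1.5, -0.7, -0.0]
gripper_width: 0.0397
```

```bash
python3 - <<'E'
from h import *
s=env.sense();print(s["clock"],s["tool_pos"],s["force"])
p,d=imaging.camera("top");cv2.imwrite("pics/t5.png",cv2.resize(p[120:290,150:400,::-1],None,fx=3,fy=3))
tiles(p)
for t in["stamp_mid","jar_mid","knife","board_edge","blue_tile_line","green_tile_line"]:
    for r in models.landmark_of(t,"top")[:3]:
        q=r["point"];print(t,np.round(q,4),round(r["confidence"],2),"n",round(q[0]*995.5+q[1]*94.7,1))
E
```

```text
14.35 [ 0.33122946 -0.40458823  0.22537797] [ 1.53092151 -0.72900936 -0.01643472]
clay 780 cen 597.2 -48.5 size 94.4 68.4 ang 5.5 mean [597.  -48.1] xr 548.9 646.8
clay 606 cen 586.1 170.7 size 73.5 68.7 ang 5.5 mean [585.9 170.7] xr 547.2 624.7
blue 182 cen 657.0 -42.4 size 22.1 68.2 ang 5.1 mean [657.  -42.2] xr 644.7 670.4
blue 144 cen 557.9 302.9 size 37.1 34.5 ang 89.0 mean [557.6 303.9] xr 540.5 575.3
green 356 cen 646.9 176.8 size 43.1 69.0 ang 5.7 mean [646.7 176.8] xr 622.8 669.2
stamp_mid [0.5831 0.0549 0.0689] 0.56 n 585.7
jar_mid [0.5493 0.2939 0.0724] 0.59 n 574.7
board_edge [0.6357 0.0583 0.0448] 0.73 n 638.4
blue_tile_line [ 0.644  -0.0443  0.0454] 0.84 n 636.9
green_tile_line [0.6294 0.1749 0.0429] 0.95 n 643.1
green_tile_line [ 0.3559  0.4231 -0.002 ] 0.87 n 394.4
```

View pics/t5.png

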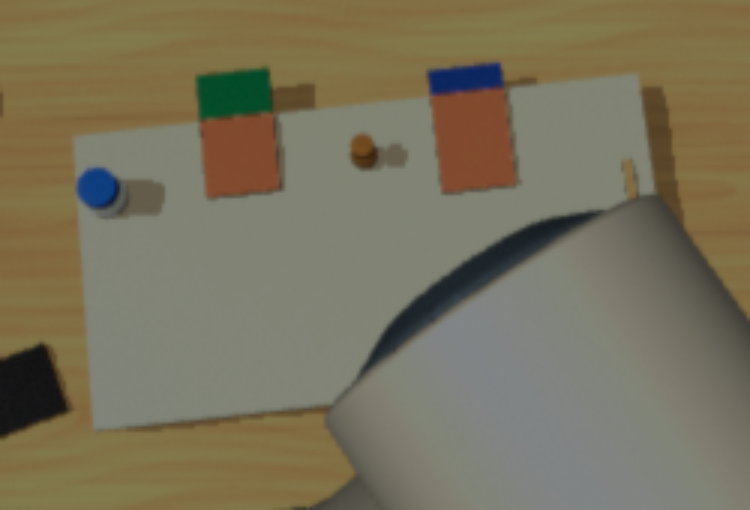

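The crop shows both lines on the rim: green at (238,117), blue at (467,93). The stamp and jar are in place and the visible end of the knife lies where it was. The colour fit puts the blue line at n≈637.5 and green at n≈637.5, against the edge at 637.8, with both tiles at 5.5°, matching the board's 5.4°.

```bash
python3 -c "
from cell import sign_off
print(sign_off())"
```

```text
the job is handed in; nothing more can be done
None
```

I slid both tiles to the board's far edge by pushing from behind with two fingertips held square to the board. Each tile got one main push and then a nudge of about 4–5 mm. I then retreated clear and handed the job in at about 14.5 s of the 48 s.

- **Line position:** the top-camera colour fit puts both glaze lines within about 1 mm of the edge (limit 8 mm). The calibration itself is only good to about 2 mm.
- **Squareness:** both tiles measure within about 0.3° of square to the edge.
- **Disagreement:** the landmark network put the green line about 5 mm beyond the edge. It put the blue line about 1 mm short. The green reading is roughly within the network's 4 mm accuracy, and I trusted the colour fit and the picture.
- **Bystanders:** the stamp and jar read within about 5 mm and 1 mm of their starting places. The last picture showed only part of the knife, and the network gave no position for it. The visible end lay where it was. I did not check the bowl and mug at the end, but the arm stayed well away from both at table height.

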